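Take apart the glue-up press and put each part in its place

TASK

The glue has set on the two laminated blanks under the block plane and the plywood caul: take the stack apart. Park the plane flat in its cork-lined rest, put the caul back in its rack, and lay each blank flat, centred and square, across the pair of bearers that suits its length (the long one on the wide pair, the short one on the close pair). Do not let a blank down on the bare iron table, and leave the glue bottle and the chisel where they are.

Things in the scene. Friction and masses are not known exactly. Their poses are not given: they have to be found in the camera images.
- block_plane: The weight on top of the stack: black and steel block plane, 165 mm long along y, 52 wide along x, 56 high, under 0.9 kg. Origin at the centre of its flat sole, z up. Upright cheeks, 52 mm apart outside, reach 7 to 34 mm above the sole almost full length: take it across them at the middle. It lies across the caul, both ends overhanging.
- caul: The caul: plain pale plywood bar with a dark hang hole near one end, 170 mm long along its x axis, 60 mm wide along y, 18 mm thick. Origin at the centre of its underside, z up. It lies across both blanks, below the plane; take it across its 60 mm width.
- blank_long: The long laminated blank, three strips pale, dark, pale as seen from above: 160 mm long along its y axis, 40 mm wide along x, 28 mm high. Origin at the centre of its underside, z up. It stands on a white press board 12 mm thick, about 45 mm from the short blank beside it; either may be the nearer one.
- blank_short: The short laminated blank, three strips dark, pale, dark as seen from above: 100 mm long along its y axis, 40 mm wide along x, 28 mm high. Origin at the centre of its underside, z up. On the press board beside the long blank.
- plane_rest: The plane's place (fixed): low brown wooden tray with a cork floor, inside 71 mm along its x axis and 185 mm along y. The floor is 6 mm above the table; the lip round it is 9 mm wide, its top 11 mm above the table. Origin on the table under its centre. The plane lies in it along y, either way round.
- caul_rack: The caul's place (fixed): dark wooden rack, two saddles 55 mm either side of its centre along y (each 18 mm wide), joined by a spine 8 mm high. They carry the caul 12 mm above the table between end posts 34 mm high, 80 mm apart along x (106 over all). Origin on the table under its centre. The caul lies in both saddles, its length along the rack's y, either way round.
- bearers_wide: The wide pair of bearers (fixed), for the long blank: two parallel pale sticks, each 90 mm long along x, 18 mm wide along y and 16 mm high, centrelines 124 mm apart along y. Origin on the table midway between them. The blank lies on top of both, along y, either way round.
- bearers_close: The close pair of bearers (fixed), for the short blank: two darker, orange-brown sticks of the same size as those of the wide pair, but centrelines only 60 mm apart along y. Origin on the table midway between them. The blank lies on top of both, along y, either way round.
- glue_bottle: White glue bottle with a blue cap, 56 mm across, 180 mm tall, standing at the back to the right; origin at the centre of its foot. To be left alone.
- chisel: Wide chisel with a wooden handle, 239 mm long along y, 26 mm high, lying to the left of the stack; origin under its middle. To be left alone.
There are look-alikes about, which are no part of the job. What is shaped like the bearers_close but green is not meant.

How it is judged (in metres and radians):
At the end, for the whole second after the job is handed in: Plane flat on the cork in its rest; caul flat in both saddles (30 mm lengthwise); long blank flat on both wide bearers, short blank on both close ones, each within 15 mm of centred lengthwise, 20 mm across and 14 degrees of square. All released and at rest (horizontal distance between block_plane and plane_rest below 0.016 m and z of block_plane in the frame of plane_rest between 0.003 and 0.01 m and angle between each of block_plane, caul, blank_long, blank_short's own z axis and vertical below 0.08 rad and y of caul in the frame of caul_rack between -0.03 and 0.03 m and x of caul in the frame of caul_rack between -0.014 and 0.014 m and z of caul in the frame of caul_rack between 0.009 and 0.016 m and angle between the x axis of caul and the y axis of caul_rack, either way round below 0.3 rad and y of blank_long in the frame of bearers_wide between -0.015 and 0.015 m and x of blank_long in the frame of bearers_wide between -0.02 and 0.02 m and z of blank_long in the frame of bearers_wide between 0.013 and 0.02 m and angle between the y axis of blank_long and the y axis of bearers_wide, either way round below 0.25 rad and y of blank_short in the frame of bearers_close between -0.015 and 0.015 m and x of blank_short in the frame of bearers_close between -0.02 and 0.02 m and z of blank_short in the frame of bearers_close between 0.013 and 0.02 m and angle between the y axis of blank_short and the y axis of bearers_close, either way round below 0.25 rad and linear speed of each of block_plane, caul, blank_long, blank_short below 0.02 m/s and angular speed of each of block_plane, caul, blank_long, blank_short below 0.15 rad/s); the robot touches nothing.
It fails at once if a blank is let down on the bare iron table (height (world z) of any of blank_long, blank_short below 0.007 m).
It fails at once if the glue bottle is shoved or knocked over (distance of glue_bottle from where it was at the start of the episode above 0.03 m or angle between glue_bottle's own z axis and vertical above 0.5 rad).
It fails at once if the chisel is shoved (distance of chisel from where it was at the start of the episode above 0.03 m).
It also fails if it takes over 120 s, if anything falls off the work surface, if the arm or the gripper's body presses on something with over 40 N, if the wrist force passes 120 N, or if a joint passes its speed limit or range.

ROBOT

A 6-joint arm with a two-finger parallel gripper is mounted at the origin on a cart in front of the work surface, level with it; the furniture and walls round the work are solid. World frame = base frame: x ahead of the robot, y to its left, z up, the work surface at z = 0. Lengths are in mm, angles in rad, forces in N, time in s.
With the tool pointing down it reaches from about 400 to 825 mm from the base axis. Payload 7 kg.
Tool frame: the origin (TCP) lies between the finger pads; the fingertips stand 8 mm ahead of it and the grasp point (between the pads) lies 11 mm behind it; z points along the fingers, y is the line along which they close (so a half turn about z gives the same grasp; the last joint's range is limited). The gripper opens to 88 mm and grips with 3 to 60 N. Pads are 19 mm wide; open, the fingers measure 130 mm over their backs; the gripper's body (78 mm by 193 mm) begins 47 mm behind the grasp point.
Start: joints at [-0.975, 0.359, 0.012, 0, -1.224, -0.288], TCP at [204.473, -643.262, 234.561] pointing down, gripper open.
Joint ranges: [-3.07, 3.07], [-1.43, 2.12], [-1.02, 1.25], [-3.03, 1.67], [-3.05, -0], [-3.03, 3.03]. Speed limits (rad/s): [2.39, 2.39, 3.01, 3.14, 3.14, 3.14].

INTERFACE

Orientations are given as a unit quaternion [x, y, z, w].
In Python, from plant import ctrl, vision, ticket gives the robot as it stands. The module is installed in compiled form; this text tells all that it offers. Calls block until the motion is done:
- ctrl.reach(position, orientation): joint-space move of the TCP to a pose.
- ctrl.move_l(position, orientation=None, v=150, threshold=None): straight line of the TCP; orientation=None keeps the orientation; v is the mean speed in mm/s. With threshold (N) it stops when the force on the tool has changed by that much, and returns True; else False.
- ctrl.movej(angles): joint-space move.
- ctrl.move_gripper(opening, effort=None): finger opening in mm; effort is the grip in N (None keeps the last); returns when the fingers have stopped.
- ctrl.dwell(seconds).
- ctrl.ik(position, orientation): joint angles nearest the present ones, or None.
- ctrl.state(): the state.
- vision.capture(name): name is "scene" or "side" or "wrist"; returns the picture (384x512x3 uint8, blue, green, red); there is no depth.
- vision.camera_model(name): a dict with "camera_matrix" (3x3 intrinsics, pixels), "extrinsics" (4x4, takes a point from camera to world coordinates); the wrist camera has in their place "tool_from_camera" (4x4, takes a point from camera to tool coordinates, whose origin is the TCP and whose axes are the flange's). Camera axes: x right, y down, z forward; pixel columns grow to the right and rows downward; lengths in mm; the calibration is good to about 2 mm. A picture is of the moment at which its call begins: read the wrist's pose just before it. camera_model takes no time and is no camera call.
A pose or a line that the arm cannot do raises ctrl.MotionError and nothing moves.
- ticket.sign_off(): hands the job in; it is judged then, once.
The state is a dict: "clock": time; "joint_pos": joint angles; "dq": joint speeds; "joint_efforts": joint torques, N m; "position": TCP position; "eef_rot": TCP orientation; "contact_force": force on the tool from outside, world axes, zero at the start; "ft_torque": the same for the moment, N m; "opening": finger opening in mm; "finger_force": force on a finger pad.
Only numpy, scipy, OpenCV 4.12 (cv2) and the standard library are available. Lean on these libraries where they do the work, as an engineer would, in place of code of your own. Each camera call takes 0.05 s, during which the arm holds its last target. There are 200 camera calls.

## Working session

There is one attempt and no reset: what is moved stays moved. The work goes in short steps, each a Python script; the robot and the scene stay as the last script left them, time stands still between calls to the robot, and variables do not carry over. Pictures are saved under pics/ and viewed, at most 14 in all, crops included, and the job is handed in when it is done.

```bash
mkdir -p pics; python3 - <<'E'
from plant import ctrl, vision
import cv2,numpy as np
for n in("scene","side"):
    cv2.imwrite(f"pics/{n}0.png",cv2.resize(vision.capture(n),(800,600),interpolation=cv2.INTER_CUBIC))
    m=vision.camera_model(n);print(n,m["camera_matrix"],np.round(m["extrinsics"],3))
print(vision.camera_model("wrist"))
print(ctrl.state())
E
```

```text
scene [[499.3442783    0.         255.97288301]
 [  0.         499.3442783  194.64402092]
 [  0.           0.           1.        ]] [[-8.250000e-01 -4.160000e-01  3.830000e-01 -1.399510e+02]
 [-5.660000e-01  6.010000e-01 -5.650000e-01  1.026658e+03]
 [ 5.000000e-03 -6.830000e-01 -7.310000e-01  1.326172e+03]
 [ 0.000000e+00  0.000000e+00  0.000000e+00  1.000000e+00]]
side [[468.97505731   0.         247.0536843 ]
 [  0.         468.97505731 196.28051933]
 [  0.           0.           1.        ]] [[-9.980000e-01  3.800000e-02 -5.800000e-02  6.430540e+02]
 [ 6.900000e-02  3.750000e-01 -9.250000e-01  1.429696e+03]
 [-1.300000e-02 -9.260000e-01 -3.770000e-01  6.148410e+02]
 [ 0.000000e+00  0.000000e+00  0.000000e+00  1.000000e+00]]
{'camera_matrix': array([[321.78268317,   0.        , 262.90292932],
       [  0.        , 321.78268317, 193.17809687],
       [  0.        ,   0.        ,   1.        ]]), 'tool_from_camera': array([[-3.66923739e-04, -9.60086608e-01, -2.79702648e-01,
         7.62942910e+01],
       [ 9.99999709e-01, -5.39547178e-04,  5.40175037e-04,
         9.92210892e-01]
[... 185 characters left out ...]
.1, 'joint_pos': array([-9.74886793e-01,  3.59360925e-01,  1.11460994e-02, -3.03507880e-04,
       -1.22407669e+00, -2.88100757e-01]), 'dq': array([ 0.00068961, -0.00317004,  0.00378858,  0.00157848,  0.00204155,
        0.00011543]), 'joint_efforts': array([-2.02739117e-03, -5.84160054e+01,  2.93750542e+01,  7.01547012e+00,
        1.01073092e-02, -7.78830713e-05]), 'position': array([ 204.35447107, -642.88357725,  233.6858227 ]), 'eef_rot': array([-1.53246421e-01,  9.88187712e-01,  7.36781233e-04, -1.90813329e-04]), 'contact_force': array([ 0.66781175,  0.54376923, -0.40606789]), 'ft_torque': array([-0.01114099,  0.01402937, -0.01312882]), 'finger_force': 0.0, 'opening': 87.72527982257381}
```

View pics/scene0.png

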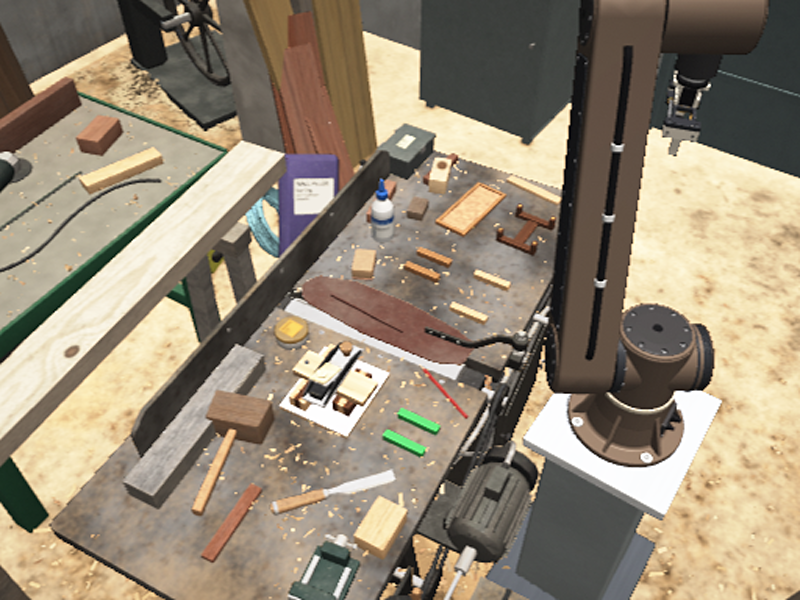

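View pics/side0.png

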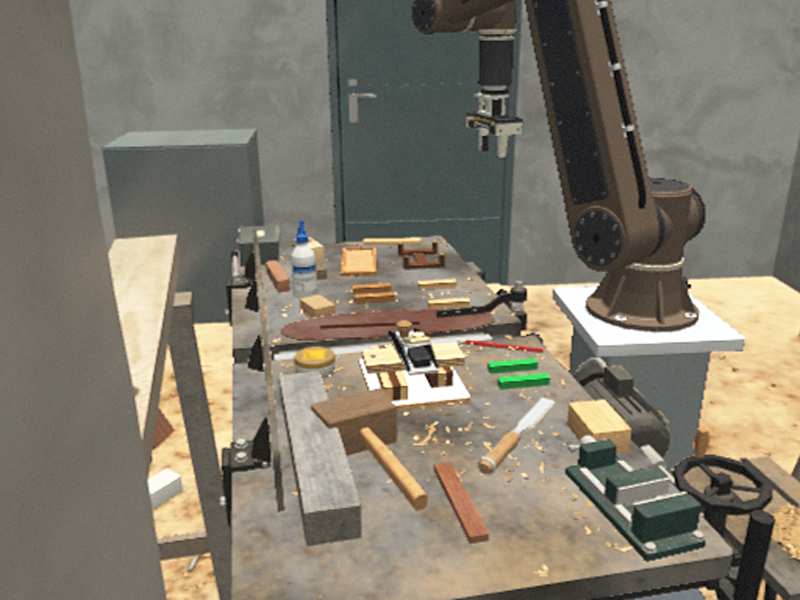

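The pictures show, in 800x600 scene pixels: the stack at (335,385), the rest at (470,208) and the rack at (525,228). The orange-brown bearers are at (433,257) and (422,271), and the pale bearers at (492,279) and (468,312). The green sticks near the chisel are decoys. I'll locate these roughly, then look from above with the wrist camera.

```bash
cat > h.py <<'E'
from plant import ctrl, vision, ticket
import cv2,numpy as np
from scipy.spatial.transform import Rotation as R
def down(yaw):  # tool z down; tool y (closing line) at world angle yaw (rad)
    y=np.array([np.cos(yaw),np.sin(yaw),0]);z=np.array([0,0,-1.]);x=np.cross(y,z)
    return R.from_matrix(np.c_[x,y,z]).as_quat()
def ray(K,T,uv,z):
    d=T[:3,:3]@np.linalg.solve(K,[*uv,1.]);o=T[:3,3];return (o+d*(z-o[2])/d[2])
def fixed(n,uv,z,s=512/800):
    m=vision.camera_model(n);return ray(m["camera_matrix"],m["extrinsics"],np.array(uv)*s,z)
def wristT(st=None):
    st=st or ctrl.state();T=np.eye(4);T[:3,:3]=R.from_quat(st["eef_rot"]).as_matrix();T[:3,3]=st["position"]
    return T@vision.camera_model("wrist")["tool_from_camera"]
def snap(name):
    T=wristT();im=vision.capture("wrist");np.save(f"pics/{name}.npy",T)
    cv2.imwrite(f"pics/{name}.png",cv2.resize(im,(800,600),interpolation=cv2.INTER_CUBIC))
def wp(name,uv,z):
    return ray(vision.camera_model("wrist")["camera_matrix"],np.load(f"pics/{name}.npy"),np.array(uv)*.64,z)
E
python3 - <<'E'
from h import *
for k,uv,z in[("stack",(335,385),50),("plane",(335,368),80),("rest",(470,208),8),("rack",(525,228),10),("w1",(492,279),16),("w2",(468,312),16),("c1",(433,257),16),("c2",(422,271),16),("bottle",(382,235),0),("blade",(335,330),0),("lever",(520,340),20),("block",(364,262),30)]:
    print(k,np.round(fixed("scene",uv,z)))
E
```

```text
stack [510. 302.  50.]
plane [521. 285.  80.]
rest [ 595. -380.    8.]
rack [ 438. -390.   10.]
w1 [ 413. -178.   16.]
w2 [405. -54.  16.]
c1 [ 569. -162.   16.]
c2 [ 565. -106.   16.]
bottle [ 728. -170.    0.]
blade [630. 151.   0.]
lever [267. -44.  20.]
block [688. -40.  30.]
```

```bash
python3 - <<'E'
from h import *
for n,p in(("st",(480,-230,330)),("stk",(480,290,300))):
    ctrl.reach(p,down(np.pi/2)); ctrl.dwell(.3); snap(n)
print(ctrl.state()["clock"],ctrl.state()["joint_pos"])
E
```

```text
4.5167 [ 8.91830181e-01  1.34157353e-01 -1.38667906e-01 -1.98098591e-05
 -1.29791809e+00 -2.46325521e+00]
```

View pics/st.png

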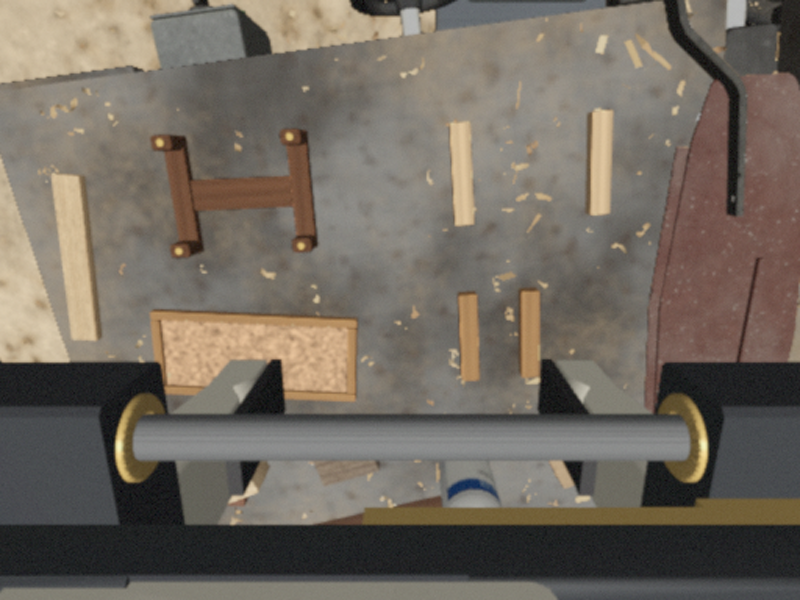

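View pics/stk.png

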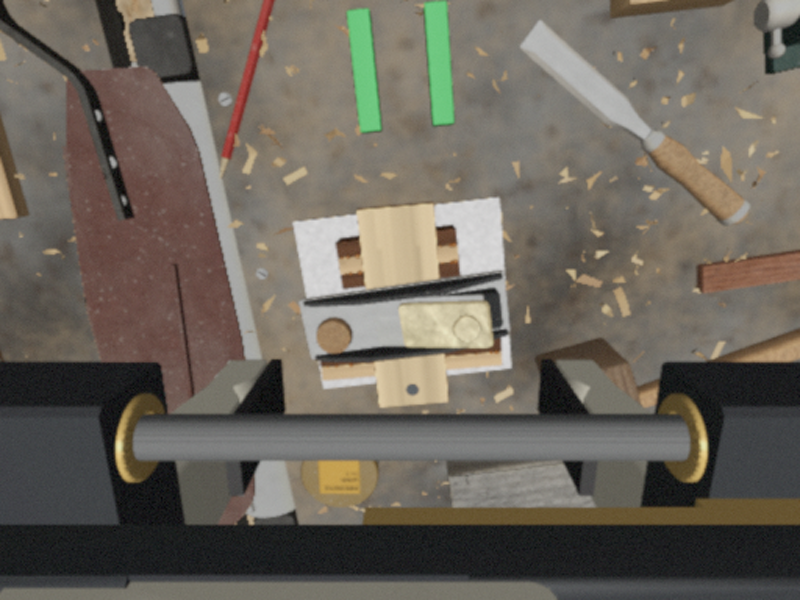

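The station view shows the rack posts at (162,143), (291,136), (304,243) and (181,250), the tray, and both bearer pairs. In the stack view the short blank is nearer the robot at (400,257), and the long one is mostly under the plane. The plane's cheek lines run (305,301)-(500,275) and (316,358)-(508,332), and the caul's near end is at (359..435,207).

```bash
python3 - <<'E'
from h import *
def rep(k,n,pts,z):
    P=np.array([wp(n,p,z)[:2] for p in pts]);c=P.mean(0)
    e=np.diff(np.r_[P,P[:1]],axis=0);print(k,"c",c.round(1),"len",np.linalg.norm(e,axis=1).round(1),"ang",np.degrees(np.arctan2(e[:,1],e[:,0])).round(1))
rep("rack","st",[(162,143),(291,136),(304,243),(181,250)],34)
rep("rest","st",[(150,312),(357,320),(355,400),(153,393)],11)
rep("w1","st",[(449,123),(469,122),(474,224),(456,225)],16)
rep("w2","st",[(590,110),(612,110),(609,214),(588,214)],16)
rep("c1","st",[(459,294),(477,293),(478,380),(462,381)],16)
rep("c2","st",[(520,291),(539,290),(540,377),(522,377)],16)
rep("plane","stk",[(305,301),(500,275),(508,332),(316,358)],92)
rep("caul","stk",[(359,209),(435,204),(447,402),(378,405)],58)
rep("short","stk",[(337,241),(458,228),(459,275),(342,286)],40)
rep("longback","stk",[(322,366),(500,350)],40)
rep("board","stk",[(294,222),(500,198),(512,370),(324,388)],12)
E
python3 - <<'E'
import cv2
a=cv2.imread('pics/stk.png')[180:430,270:540];cv2.imwrite('pics/c1.png',cv2.resize(a,None,fx=2.4,fy=2.4,interpolation=cv2.INTER_CUBIC))
E
```

```text
rack c [ 435.7 -382.7] len [109.7  91.  110.9  91.7] ang [  92.9    3.4  -86.8 -177.3]
rest c [ 597.5 -386.9] len [202.2  86.9 207.   87.5] ang [ 87.6  -3.1 -92.3 173.7]
w1 c [ 419.9 -183.4] len [17.4 88.8 16.6 89. ] ang [  92.6    4.8  -86.9 -174.7]
w2 c [410.2 -61.1] len [19.  89.5 19.2 89.5] ang [  89.9    4.6  -90.1 -175.5]
c1 c [ 575.5 -172.3] len [17.2 90.9 16.1 91. ] ang [  93.2    2.7  -86.2 -176.6]
c2 c [ 572.2 -112.4] len [18.1 90.8 18.1 89.8] ang [  93.1    4.6  -90.1 -175.3]
plane c [520.  287.3] len [145.1  44.9 147.7  45.9] ang [  97.8   10.5  -81.9 -172.9]
caul c [525.4 285.9] len [ 58.7 168.9  59.7 167.9] ang [  93.6    4.2  -87.3 -176.1]
short c [485.2 280.6] len [99.7 39.4 98.8 38.2] ang [  96.1    2.7  -84.6 -176.1]
longback c [574.7 290.2] len [157.2 157.2] ang [ 95.4 -84.6]
board c [528.4 287.4] len [179.  161.  179.6 159. ] ang [  96.5    6.8  -84.1 -173.4]
```

View pics/c1.png

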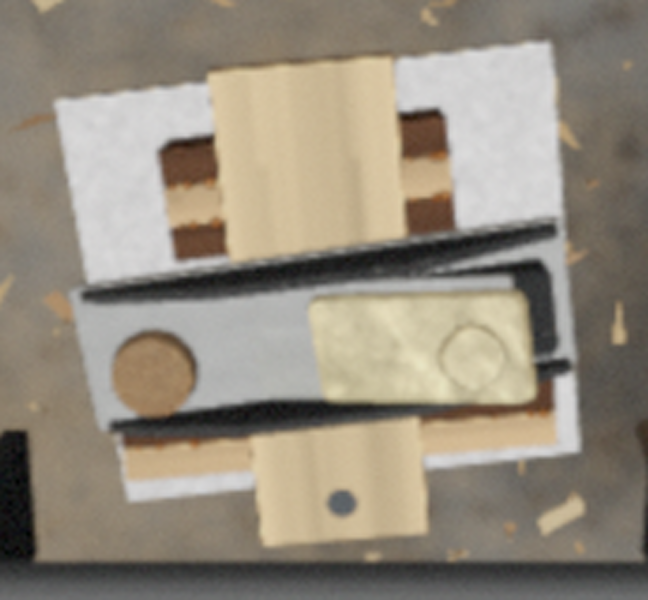

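The sizes agree with the given ones. The long blank's back top edge is really at about (322,379)-(501,364). Next I move the plane.

```bash
cat >> h.py <<'E'
D=np.radians
def go(xy,yaw,z,zs=230,v=80,threshold=None):
    """arrive above then descend; picks the joint-6-friendly half turn"""
    best=None
    for k in(0,180,-180):
        q=ctrl.ik([*xy,zs],down(D(yaw+k)))
        if q is not None:
            c=abs(q-ctrl.state()["joint_pos"]).max()
            if best is None or c<best[0]: best=(c,q,down(D(yaw+k)))
    ctrl.movej(best[1]); 
    return ctrl.move_l([*xy,z],best[2],v=v,threshold=threshold)
def lift(z=230,v=120):
    p=ctrl.state()["position"];ctrl.move_l([p[0],p[1],z],v=v)
def info(): 
    s=ctrl.state();print(round(s["clock"],1),s["position"].round(1),"op",round(s["opening"],1),"F",s["contact_force"].round(1),"ff",round(s["finger_force"],1))
E
python3 - <<'E'
from h import *
for k,uv,z in[("tall",(440,192),0),("blk",(417,218),0)]: print(k,fixed("scene",uv,z).round())
print(wp("stk",(322,379),40).round(),wp("stk",(501,364),40).round())
go((523,287),7.8,73); info()
ctrl.move_gripper(40,50); info()
lift(); info(); snap("lift1")
E
```

```text
tall [ 700. -400.    0.]
blk [ 692. -276.    0.]
[595. 211.  40.] [580. 370.  40.]
8.2 [523.2 287.2  73.4] op 87.8 F [-0.4 -0.1 -0.1] ff 0.0
8.9 [523.7 287.4  73.3] op 50.9 F [ 2.8 -0.1 -0.8] ff 50.7
10.3 [523.2 287.1 229. ] op 51.0 F [-0.5  0.2 -6.6] ff 50.7
```

View pics/lift1.png

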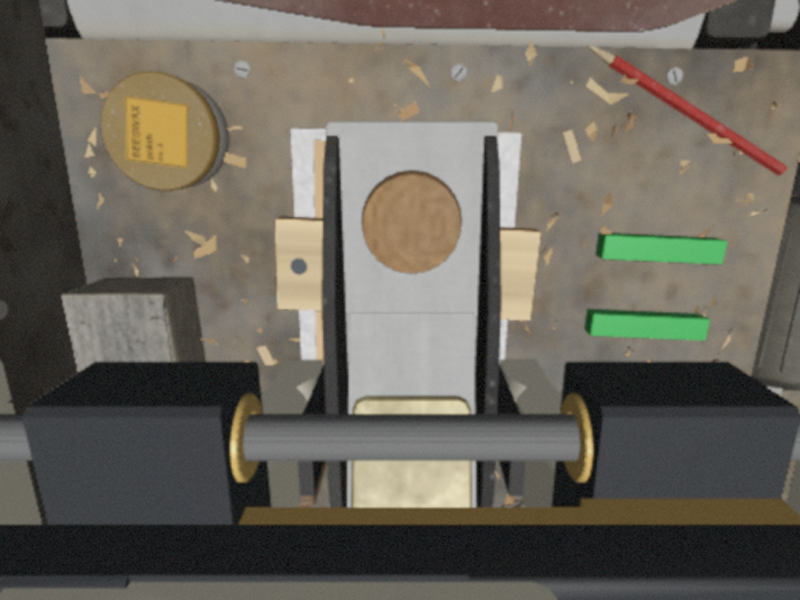

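The plane is held square in the fingers. Its near end edge is at row 122. The block behind the rest may foul the gripper's body, so I'll check its height.

```bash
python3 - <<'E'
from h import *
p=wp("lift1",(411,122),214);s=ctrl.state()
print("end dist from TCP",np.linalg.norm(p[:2]-s["position"][:2]),"(ideal 82.5)",p)
a=cv2.imread('pics/scene0.png')[140:300,350:580];cv2.imwrite('pics/c2.png',cv2.resize(a,None,fx=3.4,fy=3.4,interpolation=cv2.INTER_CUBIC))
E
```

```text
end dist from TCP 84.548401162023 (ideal 82.5) [533.66566912 203.17165845 214.        ]
```

View pics/c2.png

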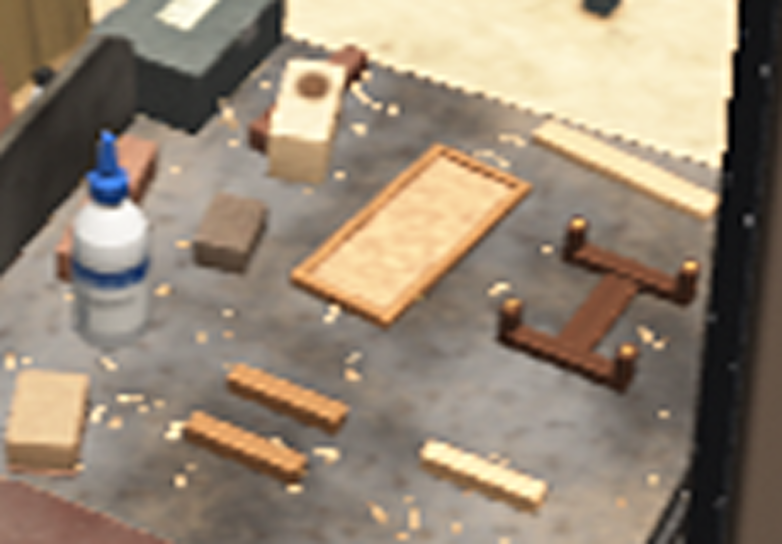

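```bash
python3 - <<'E'
from h import *
P=np.array([fixed("scene",(350+u/3.4,140+v/3.4),11)[:2] for u,v in[(292,275),(437,148),(530,185),(388,325)]])
e=P[1]-P[0];print("rest",P.mean(0),np.degrees(np.arctan2(*e[::-1])),np.linalg.norm(e),np.linalg.norm(P[2]-P[1]))
P=np.array([fixed("scene",(350+u/3.4,140+v/3.4),34)[:2] for u,v in[(576,222),(688,268),(625,350),(511,305)]]);print("rack",P.mean(0))
print(go((597,-386),-2.4,45)); info()
print(ctrl.move_l([597,-386,19],v=25,threshold=5)); info()
ctrl.move_gripper(88); info(); lift(150)
ctrl.reach([500,-360,330],down(D(90))); ctrl.dwell(.2); snap("rest1")
E
```

```text
rest [ 589.69109854 -379.30196197] -93.49518936222266 195.0544117962862 83.30991941350824
rack [ 431.87152037 -380.28006212]
False
15.3 [ 597.2 -386.1   45.4] op 50.8 F [-0.  -0.1 -6.4] ff 50.7
True
16.1 [ 596.7 -385.9   21.3] op 50.8 F [-0.7  0.2  6.7] ff 50.9
16.9 [ 593.  -385.2   19.7] op 87.3 F [-8.1  0.6  9.2] ff 4.9
```

View pics/rest1.png

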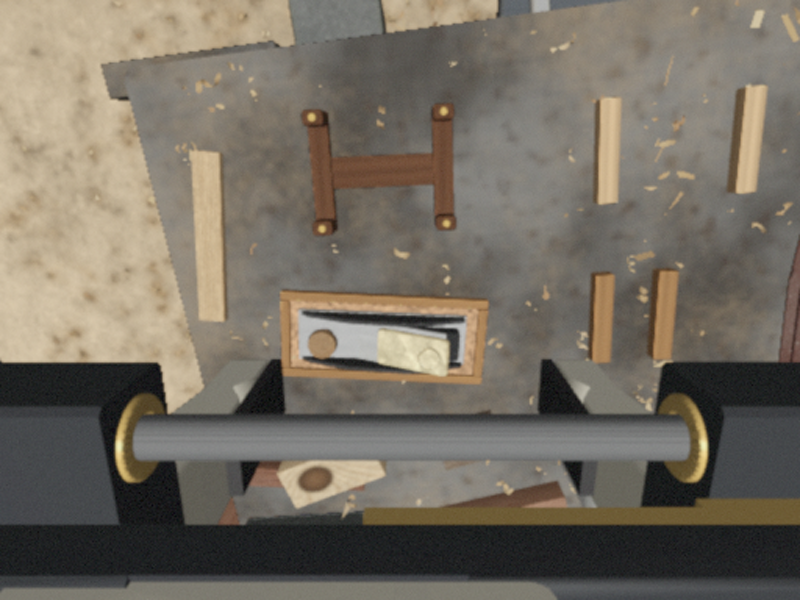

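The plane lies in its tray, nearly centred (plane about (382,339), tray about (384,337)). The rack posts are at (314,117), (443,111), (446,222) and (322,228). Next is the caul.

```bash
python3 - <<'E'
from h import *
P=np.array([wp("rest1",p,34)[:2] for p in[(314,117),(443,111),(446,222),(322,228)]])
print("rack",P.mean(0)); 
for a,b in((0,1),(3,2)): d=P[b]-P[a];print(np.degrees(np.arctan2(d[1],d[0])),np.linalg.norm(d))
P=np.array([wp("rest1",p,16)[:2] for p in[(608,150),(749,139),(601,317),(665,314)]]);print("bearers",P.round(1),(P[0]+P[1])/2,(P[2]+P[3])/2)
lift(330) if ctrl.state()["position"][2]<300 else 0
ctrl.reach([480,290,300],down(D(90))); ctrl.dwell(.2); snap("stk2")
E
```

```text
rack [ 436.06434004 -384.23225344]
92.51586100271096 107.58891642448081
92.76294222365088 109.7707299905391
bearers [[ 418.4 -184.7]
 [ 409.2  -61.8]
 [ 573.4 -174.5]
 [ 570.3 -112.9]] [ 413.80478255 -123.23786422] [ 571.84105762 -143.70520077]
```

View pics/stk2.png

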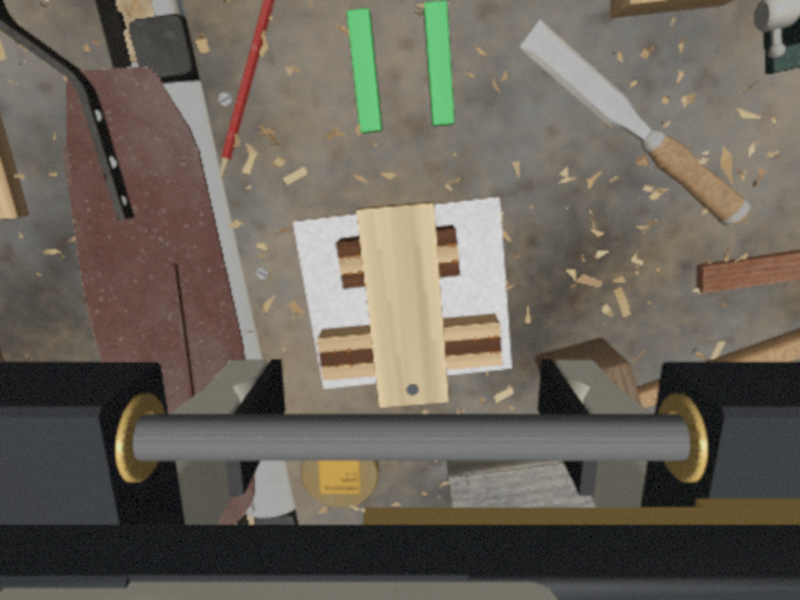

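The caul is undisturbed: corners (359,209), (435,204), (447,402), (378,405). I'll grip it at the middle, in the gap between the blanks.

```bash
python3 - <<'E'
from h import *
go((526,286),94,44); info()
ctrl.move_gripper(40,30); info()
s=ctrl.state();lift(); info()
# caul x axis 4deg -> rack y 92.7: rotate; rack-x closing yaw 2.7
print(go((436,-383),2.7,40)); info()
print(ctrl.move_l([436,-383,13],v=25,threshold=5)); info()
ctrl.move_gripper(80); info(); lift(200); 
ctrl.reach([500,-360,330],down(D(90))); ctrl.dwell(.2); snap("rack1")
ctrl.reach([480,290,300],down(D(90))); ctrl.dwell(.2); snap("stk3"); info()
a=cv2.imread("pics/rack1.png")[60:400,240:540];b=cv2.imread("pics/stk3.png")[160:420,270:540]
cv2.imwrite("pics/c3.png",np.hstack([cv2.resize(a,(380,430)),cv2.resize(b,(405,390))[:430] if 0 else cv2.copyMakeBorder(cv2.resize(b,(405,390)),0,40,0,0,0)]))
E
```

```text
25.3 [526.2 286.1  44.3] op 87.6 F [ 0.4 -0.5 -0.4] ff 0.0
25.8 [525.9 285.9  44. ] op 59.6 F [-0.3 -0.1  0.9] ff 30.0
27.5 [525.7 285.6 229.2] op 60.0 F [-0.2  0.3 -1.1] ff 30.0
False
32.5 [ 436.2 -383.1   40.3] op 60.0 F [ 0.2  0.2 -1.2] ff 30.0
True
33.4 [ 435.9 -382.9   16. ] op 59.8 F [-0.7  0.6  4.4] ff 30.0
34.0 [ 435.1 -382.5   15.3] op 80.1 F [ 1.3 -0.1  0.4] ff 0.0
39.8 [480.3 289.6 300. ] op 79.9 F [ 0.2 -0.4  0. ] ff 0.0
```

View pics/c3.png

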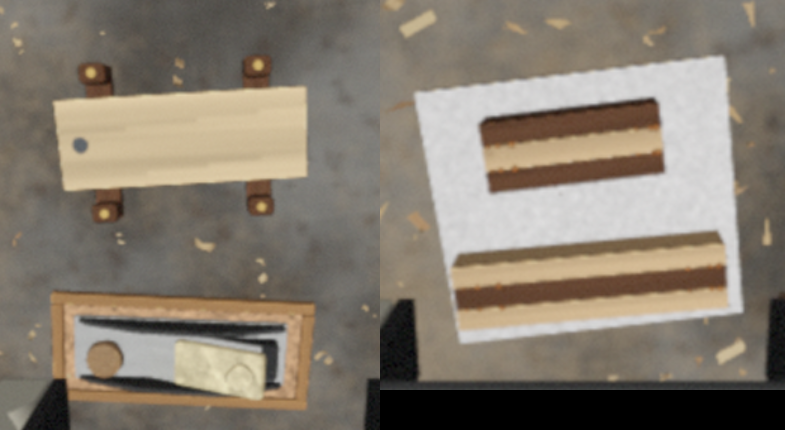

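The caul lies centred across both saddles. The blank tops in the crop are: long (453,267), (724,243), (727,306), (459,330); short (482,125), (658,107), (663,172), (490,192).

```bash
python3 - <<'E'
from h import *
def f(pts):
    P=np.array([wp("stk3",((u-380)/1.5+270,v/1.5+160),40)[:2] for u,v in pts]);e=np.diff(np.r_[P,P[:1]],axis=0)
    a=np.degrees(np.arctan2(*(e[0]-e[2])[::-1]));print(P.mean(0).round(1),np.linalg.norm(e,axis=1).round(1),a);return P.mean(0),a
L=f([(453,267),(724,243),(727,306),(459,330)]);S=f([(482,125),(658,107),(663,172),(490,192)])
ctrl.move_gripper(62)
for (c,a),t,ta,n in((L,(414.5,-122.7),94.3,"long"),(S,(573,-143),93.2,"short")):
    if abs(c[0]-(566 if n=="long" else 486))>8 or abs(a-95.5)>2.5: print("odd",n);break
    go(c,a-90,27); info()
    ctrl.move_gripper(25,35); info()
    if not 35<ctrl.state()["opening"]<45: break
    lift(); snap("l_"+n); info()
    go(t,ta-90,50); print(ctrl.move_l([*t,28],v=25,threshold=5)); info()
    ctrl.move_gripper(62); lift(200); info()
ctrl.reach([480,-230,330],down(D(90))); ctrl.dwell(.2); snap("end")
E
```

```text
[568.3 289.8] [156.8  39.2 159.   39.8] 95.36581647856089
[486.7 280.4] [96.7 36.5 97.6 38.1] 96.24029641970081
44.6 [568.4 289.9  27.3] op 62.1 F [-0.4 -0.2  0.4] ff 0.0
45.1 [568.4 289.8  27.1] op 39.8 F [-0.4  0.6  1.3] ff 35.0
47.0 [568.2 289.7 229.2] op 39.4 F [ 0.3 -0.4 -1.6] ff 35.0
True
51.7 [ 414.3 -122.8   30.9] op 40.1 F [-0.6  0.1  5.8] ff 35.0
53.9 [ 413.3 -122.8  199.3] op 62.2 F [-0.2 -0.7 -0.5] ff 0.0
58.1 [486.9 280.5  27.3] op 61.8 F [ 0.5 -0.2 -0.4] ff 0.0
58.6 [486.7 280.4  27. ] op 40.0 F [-0.7 -1.   0.9] ff 35.0
60.5 [486.5 280.2 229.3] op 39.8 F [-0.3 -0.5 -1.1] ff 35.0
True
65.2 [ 572.7 -143.    31. ] op 39.9 F [-0.7  1.3  4.5] ff 35.0
67.4 [ 571.7 -143.   199.2] op 61.7 F [ 0.  -0.7 -0.8] ff 0.0
```

View pics/end.png

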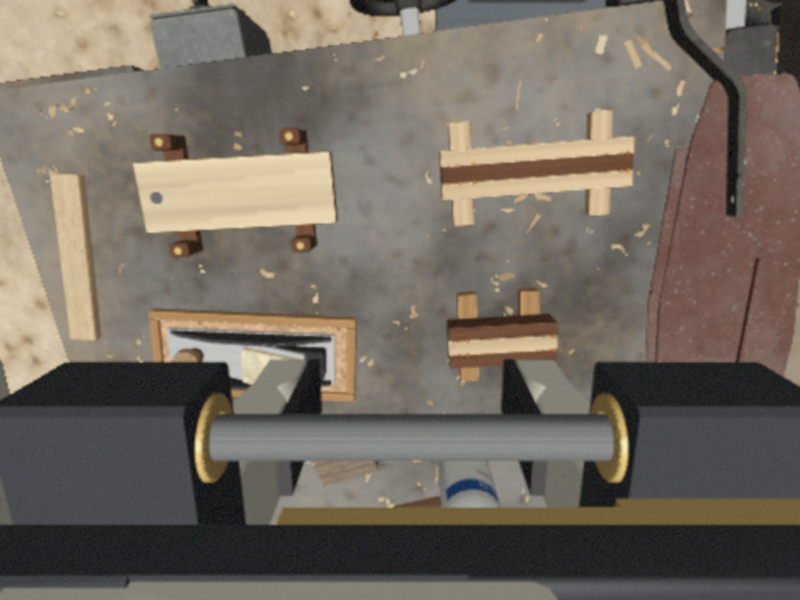

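The picture shows all four pieces seated, with the blanks across their own bearers at about (537,167) and (502,343). I'll do a quick numeric check of the centring, then hand in.

```bash
python3 - <<'E'
from h import *
f=lambda pts,z:np.mean([wp("end",p,z)[:2] for p in pts],0)
c=f([(134,163),(330,152),(336,222),(147,233)],30)
l=f([(440,152),(634,137),(633,184),(442,200)],44)
s=f([(448,321),(556,316),(557,360),(450,367)],44)
print(c-[436,-383],l-[414.4,-122.7],s-[573,-143])
if max(abs(c-[436,-383]))<11 and max(abs(l-[414.4,-122.7]))<11 and max(abs(s-[573,-143]))<11: print(ticket.sign_off())
E
```

```text
[-0.93793166  1.51707561] [-0.63938652 -0.39712084] [-4.94269922 -0.83624898]
the job is handed in; nothing more can be done
None
```

The stack is apart and the job is handed in at about 70 s of the 120 s: plane in its rest, caul in its rack, both blanks across their own bearers. The caul and blanks measured within 5 mm of centre, the plane looked centred, and I kept clear of the glue bottle and chisel; sign-off returned no verdict.

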